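# Put the returned pipe fittings away in their stock trays

## Robot

A 6-joint arm with a two-finger parallel gripper is mounted at the origin on the work surface. World frame = base frame: x ahead of the robot, y to its left, z up, the work surface at z = 0. Lengths are in m, angles in degrees, forces in N, time in s.
With the tool pointing down it reaches from about 0.4 to 0.825 m from the base axis. Payload 7 kg.
Tool frame: the origin (TCP) lies midway between the tips of the shut fingers; the grasp point (between the pads) lies 19 mm behind it; z points along the fingers, x is the direction in which the jaws open and shut, and the axes are right-handed (so a half turn about z gives the same grasp; the last joint's range is limited). The gripper opens to 88 mm and grips with 3 to 60 N. Pads are 19 mm wide; open, the fingers measure 130 mm over their backs; the gripper's body (78 mm by 193 mm) begins 47 mm behind the grasp point.
Start: joints at [85.262, 20.546, 0.682, 0, -70.136, -16.507], TCP at [0.245, 0.629, 0.198] pointing down, gripper open.
Joint ranges: [-176.03, 176.03], [-82.01, 121.73], [-58.28, 71.71], [-173.87, 95.51], [-174.79, -0.11], [-173.66, 173.66]. Speed limits (degrees/s): [136.94, 136.94, 172.46, 180, 180, 180].

## Interface

Orientations are given as [roll, pitch, yaw] about the fixed x, y, z axes, in that order (R = Rz(yaw) Ry(pitch) Rx(roll)).
In Python, from plant import ctrl, vision, nets gives the robot as it stands.
- The arm moves only by the shell command python3 -m jog 'ROWS'. ROWS is text: rows parted by semicolons, each of 7 numbers parted by spaces: the turn, a rotation vector about the tool's x, y, z in units of 0.1 rad (1.0 is 0.1 rad), then the shift along the tool's x, y, z in units of 4 cm (1.0 is 4 cm), then the opening, from -1 (shut) to 1 (fully open). In form: rx ry rz x y z jaw; .... A call has 1 to 8 rows; each row shifts and turns the commanded pose from where the row before left it, along the tool's axes as they then stand; what a row does not reach is not made up. A row lasts 1/8 s, in which the tool goes at most 62.5 mm and 10.7 degrees, less where a joint would pass 70% of its speed; a pose out of reach is approached as far as the arm can. A call with a number of a shift or a turn outside -1 to 1 is refused whole. A call with a gripper value outside its range is refused whole. The fingers move at their own pace and stop on an object; the grip force is fixed at half the most. Time passes only in rows, so rows that do not move let the fingers close. It gives the time, the measured TCP pose, the force and the opening at its end, in the units of the state.
- ctrl.get_obs(): the state, without advancing time (a new reading comes with each control period).
- vision.snapshot(name): name is "scene" or "top" or "wrist"; returns (picture, depth): 480x640x3 uint8, red, green, blue; 480x640 float32, m along the optical axis (not along the pixel's ray), 0 where there is no reading.
- vision.camera_info(name): a dict with "camera_matrix" (3x3 intrinsics, pixels), "camera_from_world" (4x4, takes a point from world to camera coordinates); the wrist camera has in their place "tool_from_camera" (4x4, takes a point from camera to tool coordinates, whose origin is the TCP and whose axes are the tool frame's). Camera axes: x right, y down, z forward; pixel columns grow to the right and rows downward; lengths in m; the calibration is good to about 2 mm. A picture is of the moment at which its call begins: read the wrist's pose just before it. camera_info takes no time and is no camera call.
- ctrl.close_job(): hands the job in, once; it reports no verdict.
Trained networks look in the newest picture that a camera, given by its name, has taken for a name from the list of things; names that differ only in an ending like _2 or _b are one class to them, and where a whole thing is asked for, a point or a joint stands for the part that bears it (a point fixed in the world has none). Each returns a list of dicts, best first, with "score" (0 to 1); they miss things now and then, are a little off and sometimes report something else, mostly with a low value. They report only what shows in the picture. A call takes as long as a camera call. They do not tell look-alikes from the thing itself.
- nets.boxes_of(target, camera): "location" ([x, y, z] in m, in world coordinates, good to about 4 mm: the middle of the surface that is visible of it).
The state is a dict: "clock": time; "joint_pos": joint angles; "qvel": joint speeds; "tau": joint torques, N m; "tool_pos": TCP position; "orientation": TCP orientation; "force": force on the tool from outside, world axes, zero at the start; "moment": the same for the moment, N m; "opening": finger opening in m.
Only numpy, scipy, OpenCV 4.12 (cv2) and the standard library are available. Lean on these libraries where they do the work, as an engineer would, in place of code of your own. Each camera call takes 0.05 s, during which the arm holds its last target.

## Task

Put the five loose fittings away by kind, one to a bay: both stainless ferrules in the orange tray, both brass couplings in the blue tray, and the red-levered valve in the empty bay of the green tray. Stand each one upright on the floor of its bay, set down rather than dropped, and let go. Leave the blue-levered valve in its bay and the spanner where they are.

Things in the scene. Friction and masses are not known exactly. Their poses are not given: they have to be found in the camera images.
- short_ferrule: The shorter stainless ferrule, standing upright: round foot flange 50 mm across, 8 mm high, with a round tube 38 mm across on it (grip here), 50 mm high in all, open bore on top, about 0.25 kg. Origin: centre of the underside, z up.
- tall_ferrule: The taller stainless ferrule, standing upright: round foot flange 50 mm across, 8 mm high, with a round tube 38 mm across on it (grip here), 68 mm high in all, open bore on top, about 0.25 kg. Origin: centre of the underside, z up.
- short_coupling: The shorter brass coupling, standing upright: hexagonal foot 44 mm across flats, 51 over corners, 18 mm high, with a round neck 32 mm across on it (grip here), 50 mm high in all, about 0.25 kg. Origin: centre of the underside, z up.
- tall_coupling: The taller brass coupling, standing upright: hexagonal foot 44 mm across flats, 51 over corners, 18 mm high, with a round neck 32 mm across on it with two thin look-only rings low on it (grip here), 68 mm high in all, about 0.25 kg. Origin: centre of the underside, z up.
- red_valve: Valve with a red lever, loose on the bench, to be put away: round steel body up to 50 mm across, 34 mm high; centred over it a bar lever 64 mm long (its x), 16 mm wide (its y), from z = 40 to 64 mm (grip across it). About 0.4 kg. Origin: centre of the underside, z up.
- blue_valve: Valve with a blue lever, loose but already in the +y bay of the green tray, lever roughly along the tray's x; it stays there: round steel body up to 50 mm across, 34 mm high; centred over it a bar lever 64 mm long (its x), 16 mm wide (its y), from z = 40 to 64 mm (grip across it). About 0.4 kg. Origin: centre of the underside, z up.
- orange_tray: Orange tray, for the stainless ferrules, both bays empty. Fixed open box 82 mm along its x, 159 mm along y, 24 mm high; walls and floor 5 mm. A divider at y = 0, 21 mm high, makes two 72 x 72 mm bays centred at x = 0, y = +38.5 and -38.5 mm, floor top at z = 5 mm. Origin: centre of the underside, z up.
- blue_tray: Blue tray, for the brass couplings, both bays empty. Fixed open box 82 mm along its x, 159 mm along y, 24 mm high; walls and floor 5 mm. A divider at y = 0, 21 mm high, makes two 72 x 72 mm bays centred at x = 0, y = +38.5 and -38.5 mm, floor top at z = 5 mm. Origin: centre of the underside, z up.
- green_tray: Green tray, for valves; its +y bay holds the blue-levered valve, its -y bay is empty. Fixed open box 82 mm along its x, 159 mm along y, 24 mm high; walls and floor 5 mm. A divider at y = 0, 21 mm high, makes two 72 x 72 mm bays centred at x = 0, y = +38.5 and -38.5 mm, floor top at z = 5 mm. Origin: centre of the underside, z up.
- spanner: Steel open-ended spanner 170 mm long lying along its x on the bench, to the robot's right, away from the fittings; to be left alone. Origin: underside, about mid-length.
There are look-alikes about, which are no part of the job. Leave any turquoise look-alike of the short_coupling alone.

How it is judged (in metres and radians):
At the end, for the whole second after the job is handed in: Ferrules in orange, couplings in blue, red valve in green tray: each flat on a bay floor (origin under 9 mm above the tray underside, within 16 mm in tray x, 55 mm in tray y), upright to 0.12 rad, at rest. Blue valve upright, within 25 mm, spanner within 30 mm of its start (x of short_ferrule in the frame of orange_tray between -0.016 and 0.016 m and y of short_ferrule in the frame of orange_tray between -0.055 and 0.055 m and z of short_ferrule in the frame of orange_tray between 0 and 0.009 m and angle between each of short_ferrule, tall_ferrule, short_coupling, tall_coupling, red_valve, blue_valve's own z axis and vertical below 0.12 rad and linear speed of each of short_ferrule, tall_ferrule, short_coupling, tall_coupling, red_valve, blue_valve below 0.03 m/s and x of tall_ferrule in the frame of orange_tray between -0.016 and 0.016 m and y of tall_ferrule in the frame of orange_tray between -0.055 and 0.055 m and z of tall_ferrule in the frame of orange_tray between 0 and 0.009 m and x of short_coupling in the frame of blue_tray between -0.016 and 0.016 m and y of short_coupling in the frame of blue_tray between -0.055 and 0.055 m and z of short_coupling in the frame of blue_tray between 0 and 0.009 m and x of tall_coupling in the frame of blue_tray between -0.016 and 0.016 m and y of tall_coupling in the frame of blue_tray between -0.055 and 0.055 m and z of tall_coupling in the frame of blue_tray between 0 and 0.009 m and x of red_valve in the frame of green_tray between -0.016 and 0.016 m and y of red_valve in the frame of green_tray between -0.055 and 0.055 m and z of red_valve in the frame of green_tray between 0 and 0.009 m and distance of blue_valve from where it was at the start of the episode below 0.025 m and distance of spanner from where it was at the start of the episode below 0.03 m); the robot touches nothing.
It fails at once if the blue-levered valve is pushed out of its bay or knocked over (distance of blue_valve from where it was at the start of the episode above 0.025 m or angle between blue_valve's own z axis and vertical above 0.4 rad).
It fails at once if the spanner is moved by more than 30 mm (distance of spanner from where it was at the start of the episode above 0.03 m).
It fails at once if a fitting is dropped: it falls untouched by the fingers faster than 0.7 m/s (a fall of about 25 mm) ((linear speed of short_ferrule above 0.7 m/s and contact force between short_ferrule and the fingers below 0.05 N) or (linear speed of tall_ferrule above 0.7 m/s and contact force between tall_ferrule and the fingers below 0.05 N) or (linear speed of short_coupling above 0.7 m/s and contact force between short_coupling and the fingers below 0.05 N) or (linear speed of tall_coupling above 0.7 m/s and contact force between tall_coupling and the fingers below 0.05 N) or (linear speed of red_valve above 0.7 m/s and contact force between red_valve and the fingers below 0.05 N)).
It also fails if it takes over 120 s, if anything falls off the work surface, if the arm or the gripper's body presses on something with over 40 N, if the wrist force passes 120 N, or if a joint passes its speed limit or range.

## Working session

There is one attempt and no reset: what is moved stays moved. The work goes in short steps, Python scripts to look and compute and a shell command to move; the robot and the scene stay as the last step left them, time stands still between calls to the robot, and variables do not carry over. Pictures are saved under pics/ and viewed, and the job is handed in when it is done.

```bash
ls; mkdir -p pics
python3 - <<'E'
from plant import ctrl,vision,nets
import cv2,numpy as np
o=ctrl.get_obs();print({k:o[k] for k in('clock','tool_pos','orientation','opening','force')})
for n in('scene','top'):
    p,d=vision.snapshot(n);cv2.imwrite(f'pics/{n}0.png',p[:,:,::-1])
    i=vision.camera_info(n);print(n,np.round(i['camera_matrix'],1).tolist(),np.round(i['camera_from_world'],3).tolist())
print({k:np.round(v,3).tolist() for k,v in vision.camera_info('wrist').items() if not isinstance(v,str)})
for t in "short_ferrule tall_ferrule short_coupling tall_coupling red_valve blue_valve orange_tray blue_tray green_tray spanner".split():
    print(t,[(np.round(r['location'],3).tolist(),round(r['score'],2)) for r in nets.boxes_of(t,'top')])
E
```

```text
pics
{'clock': 0.0, 'tool_pos': array([0.24441421, 0.62860531, 0.19680381]), 'orientation': array([-1.79992505e+02, -9.73166623e-02, -1.11250757e+02]), 'opening': 0.08748289878111475, 'force': array([-1.34816725,  0.08702716,  0.39531671])}
scene [[553.7, 0.0, 326.9], [0.0, 553.7, 236.2], [0.0, 0.0, 1.0]] [[-0.65, 0.76, -0.001, 0.367], [0.577, 0.492, -0.652, -0.166], [-0.495, -0.424, -0.758, 1.285], [0.0, 0.0, 0.0, 1.0]]
top [[452.3, 0.0, 319.3], [0.0, 452.3, 237.3], [0.0, 0.0, 1.0]] [[0.017, -1.0, 0.021, -0.118], [-0.994, -0.019, -0.103, 0.437], [0.103, -0.019, -0.994, 0.864], [0.0, 0.0, 0.0, 1.0]]
{'camera_matrix': [[397.686, 0.0, 323.56], [0.0, 397.686, 236.583], [0.0, 0.0, 1.0]], 'tool_from_camera': [[1.0, 0.0, -0.0, -0.0], [-0.0, 0.96, 0.278, -0.076], [0.0, -0.278, 0.96, -0.187], [0.0, 0.0, 0.0, 1.0]]}
short_ferrule [([0.44, -0.288, 0.013], 0.65)]
tall_ferrule [([0.455, -0.009, 0.009], 0.59)]
short_coupling [([0.438, -0.134, 0.023], 0.94), ([0.539, -0.119, 0.022], 0.87), ([0.522, 0.091, 0.021], 0.87), ([0.382, -0.211, 0.018], 0.62), ([0.239, -0.25, 0.025], 0.58)]
tall_coupling [([0.464, 0.154, 0.034], 0.86), ([0.442, -0.132, 0.025], 0.55), ([0.641, 0.001, 0.006], 0.53)]
red_valve [([0.407, 0.26, 0.044], 0.98)]
blue_valve [([0.624, 0.051, 0.052], 0.78)]
orange_tray [([0.583, -0.264, 0.01], 0.9)]
blue_tray [([0.607, 0.257, 0.007], 0.58)]
green_tray [([0.642, -0.0, 0.004], 0.68)]
spanner [([0.347, -0.451, 0.01], 0.56)]
```

View pics/top0.png

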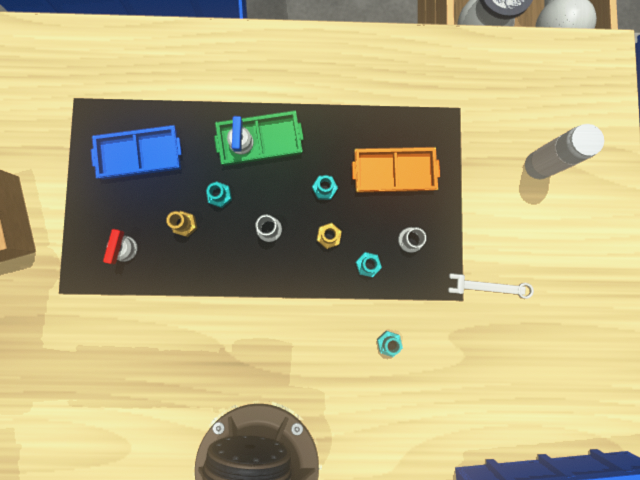

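View pics/scene0.png

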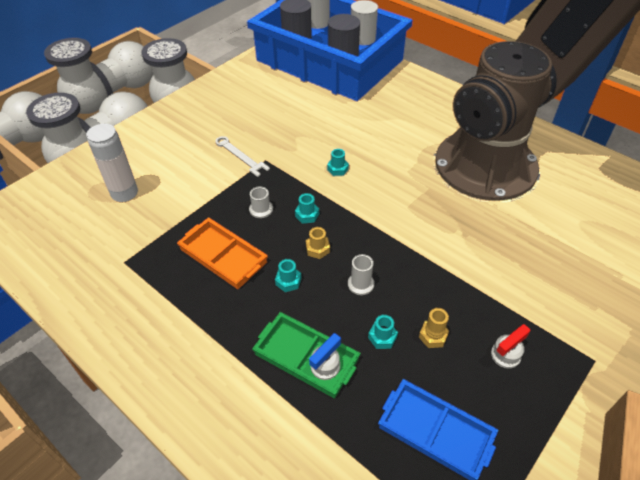

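The top picture shows the brass couplings at (329,236), the short one, and (181,223), the tall one. The steel ferrules are at (412,239), short, and (268,228), tall. The red valve is at (115,247). There are four turquoise look-alikes at (218,194), (325,187), (369,265) and (390,344), which I leave alone. Next I measure positions from the depth clouds.

```bash
cat > h.py <<'E'
from plant import ctrl,vision,nets
import cv2,numpy as np
def cloud(n):
    i=vision.camera_info(n)
    if n=='wrist':
        from scipy.spatial.transform import Rotation as R
        o=ctrl.get_obs();T=np.eye(4);T[:3,:3]=R.from_euler('xyz',o['orientation'],degrees=True).as_matrix();T[:3,3]=o['tool_pos'];W=T@np.array(i['tool_from_camera'])
    else: W=np.linalg.inv(np.array(i['camera_from_world']))
    p,d=vision.snapshot(n);K=np.array(i['camera_matrix'])
    v,u=np.mgrid[:480,:640]
    P=np.stack([(u-K[0,2])/K[0,0]*d,(v-K[1,2])/K[1,1]*d,d],-1)@W[:3,:3].T+W[:3,3]
    P[d<=0]=np.nan
    return p,P
E
python3 - <<'E'
from h import *
from scipy.optimize import least_squares
C={n:cloud(n) for n in('top','scene')}
obj=dict(short_ferrule=(.44,-.288,.050,19),tall_ferrule=(.455,-.009,.068,19),short_coupling=(.438,-.134,.05,16),tall_coupling=(.464,.154,.068,16))
for n,(p,P) in C.items():
    print(n,'bench z',np.nanmedian(P[...,2][(abs(P[...,0]-.45)<.2)&(abs(P[...,1])<.3)]))
    hsv=cv2.cvtColor(p,cv2.COLOR_RGB2HSV)
    for k,(x,y,h,r) in obj.items():
        m=(np.hypot(P[...,0]-x,P[...,1]-y)<.05)&(P[...,2]>.02)
        Q=P[m]; q=Q[Q[:,2]>np.percentile(Q[:,2],97)-.008]
        q2=Q[Q[:,2]>.028]
        f=least_squares(lambda s:np.hypot(q2[:,0]-s[0],q2[:,1]-s[1])-r/1000,[x,y],loss='soft_l1',f_scale=.001)
        print(k,'ztop',np.round(np.percentile(Q[:,2],97),3),'mid',np.round((q.max(0)+q.min(0))[:2]/2,3),'fit',np.round(f.x,3),np.round(np.median(abs(f.fun)),4),len(q2))
    H,S=hsv[...,0],hsv[...,1]
    for k,(lo,hi,x,y) in dict(orange=(5,18,.583,-.264),blue=(105,118,.607,.257),green=(55,75,.642,0)).items():
        m=(H>=lo)&(H<=hi)&(S>140)&(np.hypot(P[...,0]-x,P[...,1]-y)<.13)&(P[...,2]>-.005)&(P[...,2]<.03)
        q=P[m][:,:2].astype(np.float32);print(k,cv2.minAreaRect(q),len(q),np.round(q.mean(0),3))
    for k,(lo,hi,x,y) in dict(red=(-1,5,.407,.26),blue=(105,118,.624,.051)).items():
        m=(H>=lo)&(H<=hi)&(S>140)&(np.hypot(P[...,0]-x,P[...,1]-y)<.06)&(P[...,2]>.035)
        t=m&(P[...,2]>np.nanpercentile(P[...,2][m],60)-.006)
        q=P[t][:,:2].astype(np.float32);print('lever',k,np.nanpercentile(P[...,2][m],60),cv2.minAreaRect(q),len(q))
E
```

```text
top bench z 0.0024579091064907965
short_ferrule ztop 0.053 mid [ 0.439 -0.294] fit [ 0.439 -0.294] 0.0014 184
tall_ferrule ztop 0.071 mid [ 0.455 -0.01 ] fit [ 0.454 -0.01 ] 0.0014 207
short_coupling ztop 0.053 mid [ 0.443 -0.13 ] fit [ 0.442 -0.129] 0.0023 138
tall_coupling ztop 0.071 mid [0.461 0.158] fit [0.461 0.158] 0.0019 321
orange ((0.5838373899459839, -0.2648550271987915), (0.09629455208778381, 0.18303103744983673), 2.676614761352539) 3746 [ 0.582 -0.263]
blue ((0.6075297594070435, 0.2631407678127289), (0.09801658242940903, 0.18608786165714264), 8.968802452087402) 3715 [0.605 0.259]
green ((0.6374778151512146, 0.015170969069004059), (0.08607248216867447, 0.17526845633983612), 9.85601806640625) 2177 [0.633 0.008]
lever red 0.0648745317268826 ((0.41065776348114014, 0.27462318539619446), (0.016509735956788063, 0.06346526741981506), 77.94197082519531) 321
lever blue 0.07045685574595577 ((0.6316428184509277, 0.051804911345243454), (0.015342087484896183, 0.06346949934959412), 89.08746337890625) 261
scene bench z 0.0021291458268517527
short_ferrule ztop 0.052 mid [ 0.441 -0.294] fi
[... 233 characters left out ...]
.16 ] 0.0014 495
orange ((0.5731069445610046, -0.27025455236434937), (0.10436433553695679, 0.19631145894527435), 2.6111109256744385) 3468 [ 0.578 -0.262]
blue ((0.5973418354988098, 0.25671839714050293), (0.10224681347608566, 0.18187525868415833), 9.211945533752441) 6602 [0.602 0.261]
green ((0.6344126462936401, 0.010229207575321198), (0.10032927244901657, 0.1845623403787613), 10.069290161132812) 3867 [0.642 0.007]
lever red 0.06409282037423383 ((0.41265052556991577, 0.2759218215942383), (0.01688201352953911, 0.06515327841043472), 78.47985076904297) 343
lever blue 0.0691364961289257 ((0.6336649060249329, 0.05382845550775528), (0.015828419476747513, 0.06525354087352753), 88.76055908203125) 363
```

Run:
```python
import cv2
p=cv2.imread('pics/top0.png');cv2.imwrite('pics/crop0.png',cv2.resize(p[90:310,60:470],(800,429),interpolation=cv2.INTER_CUBIC))
```

```text
(no output)
```

View pics/crop0.png

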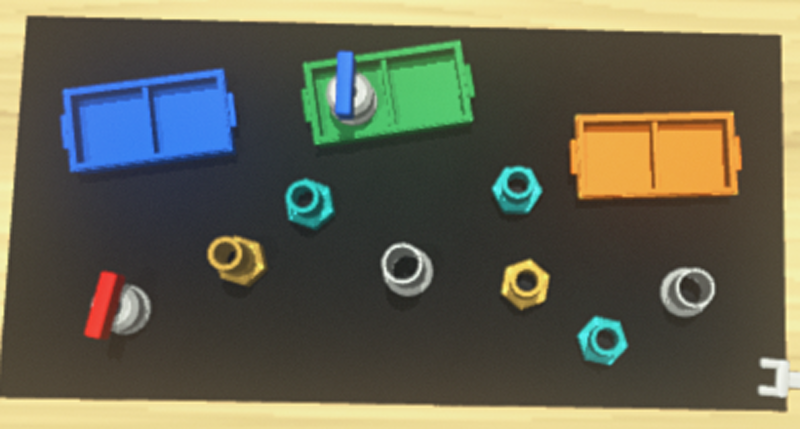

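Run:
```python
from h import *
for n in ('top','scene'):
    p,P=cloud(n);hsv=cv2.cvtColor(p,cv2.COLOR_RGB2HSV);H,S=hsv[...,0],hsv[...,1]
    for k,(lo,hi,x,y,yaw) in dict(orange=(5,18,.582,-.264,2.6),blue=(105,118,.605,.26,9),green=(55,75,.64,0.01,10)).items():
        z=P[...,2]; m=(H>=lo)&(H<=hi)&(S>120)&(np.hypot(P[...,0]-x,P[...,1]-y)<.13)
        # floor inside bays (z about .005) + rim
        c,s=np.cos(np.radians(yaw)),np.sin(np.radians(yaw))
        q=P[m&(z>.019)&(z<.032)];a=(q[:,0]-x)*c+(q[:,1]-y)*s;b=-(q[:,0]-x)*s+(q[:,1]-y)*c
        r=lambda v:np.round(np.percentile(v,[1,99]),4)
        ca=r(a).mean();cb=r(b).mean()
        print(n,k,'x',r(a),'y',r(b),'centre',np.round([x+ca*c-cb*s,y+ca*s+cb*c],4),len(q))
        # divider location: rim pts away from edges
        i=abs(a-ca)<.03; print('  ydiv',np.round(np.median(b[i&(abs(b-cb)<.03)]),4),(i&(abs(b-cb)<.03)).sum())
```

```text
top orange x [-0.0461  0.0399] y [-0.0835  0.089 ] centre [ 0.5788 -0.2614] 1127
  ydiv 0.0027 82
top blue x [-0.0457  0.0406] y [-0.089   0.0835] centre [0.6029 0.2569] 1246
  ydiv -0.0026 90
top green x [-0.0443  0.0419] y [-0.0811  0.0913] centre [0.6379 0.0148] 1026
  ydiv 0.0047 74
scene orange x [-0.0441  0.0426] y [-0.0821  0.0903] centre [ 0.5811 -0.2599] 1084
  ydiv 0.0039 85
scene blue x [-0.0442  0.0424] y [-0.0876  0.0848] centre [0.6043 0.2585] 1961
  ydiv -0.0016 119
scene green x [-0.0421  0.0443] y [-0.0803  0.0923] centre [0.64   0.0161] 1480
  ydiv 0.0057 110
```

```bash
cat > to.py <<'E'
import sys
from h import *
from scipy.spatial.transform import Rotation as R
x,y,z,yaw=map(float,sys.argv[1:5])
o=ctrl.get_obs();M=R.from_euler('xyz',o['orientation'],degrees=True).as_matrix()
yw=o['orientation'][2];g=(yaw-yw+180)%360-180
# desired: down, yaw
Rt=R.from_euler('xyz',[180,0,yaw],degrees=True).as_matrix()
rv=R.from_matrix(M.T@Rt).as_rotvec()
d=np.array([x,y,z])-o['tool_pos']
print('t',o['clock'],'pos',np.round(o['tool_pos'],4),'rpy',np.round(o['orientation'],2),'open',round(o['opening'],4),'F',np.round(o['force'],1))
print('turn units',np.round(rv*10,2),'shift now',np.round(M.T@d/.04,2),'shift after turn',np.round(Rt.T@d/.04,2))
E
python3 -m jog '0 0 -1 0 0 0 1; 0 0 -0.6 0 0 0 1; 0 0 0 0 0 0 1'; python3 to.py .4115 .275 .15 -102
```

```text
clock: 1.18
tool_pos: [0.2446, 0.6291, 0.1978]
orientation: [180.0, -0.0, -102.1]
force: [0.1, -0.8, 0.2]
opening: 0.0881
t 1.175 pos [0.2446 0.6291 0.1978] rpy [ 180.     -0.   -102.11] open 0.0881 F [ 0.1 -0.8  0.2]
turn units [ 0.   -0.   -0.02] shift now [ 7.78 -5.94  1.19] shift after turn [ 7.79 -5.92  1.19]
```

```bash
python3 -m jog '0 0 0 0.97 -0.74 0.15 1; 0 0 0 0.97 -0.74 0.15 1; 0 0 0 0.97 -0.74 0.15 1; 0 0 0 0.97 -0.74 0.15 1; 0 0 0 0.97 -0.74 0.15 1; 0 0 0 0.97 -0.74 0.15 1; 0 0 0 0.97 -0.74 0.15 1; 0 0 0 0.97 -0.74 0.15 1';python3 -m jog '0 0 0 0 0 0 1;0 0 0 0 0 0 1'; python3 to.py .4115 .275 .038 -102
python3 - <<'E'
from h import *
p,P=cloud('wrist');cv2.imwrite('pics/w1.png',p[:,:,::-1])
hsv=cv2.cvtColor(p,cv2.COLOR_RGB2HSV);H,S=hsv[...,0],hsv[...,1]
m=((H<5)|(H>175))&(S>140)&(P[...,2]>.058)&(P[...,2]<.075)&(np.hypot(P[...,0]-.41,P[...,1]-.275)<.06)
print(cv2.minAreaRect(P[m][:,:2].astype(np.float32)),m.sum(),np.median(P[m][:,2]))
E
```

```text
clock: 2.17
tool_pos: [0.4117, 0.2747, 0.1499]
orientation: [-180.0, 0.0, -102.2]
force: [0.9, 0.3, 0.7]
opening: 0.0874
clock: 2.42
tool_pos: [0.4115, 0.2762, 0.1501]
orientation: [-180.0, 0.0, -102.2]
force: [-0.2, 0.8, -0.1]
opening: 0.0877
t 2.425 pos [0.4115 0.2762 0.1501] rpy [-1.7998e+02  4.0000e-02 -1.0218e+02] open 0.0877 F [-0.2  0.8 -0.1]
turn units [-0.    0.01 -0.03] shift now [ 0.03 -0.    2.8 ] shift after turn [ 0.03 -0.01  2.8 ]
((0.412590891122818, 0.27578413486480713), (0.015591027215123177, 0.06328649818897247), 78.27046966552734) 1883 0.063678862958221
```

View pics/w1.png

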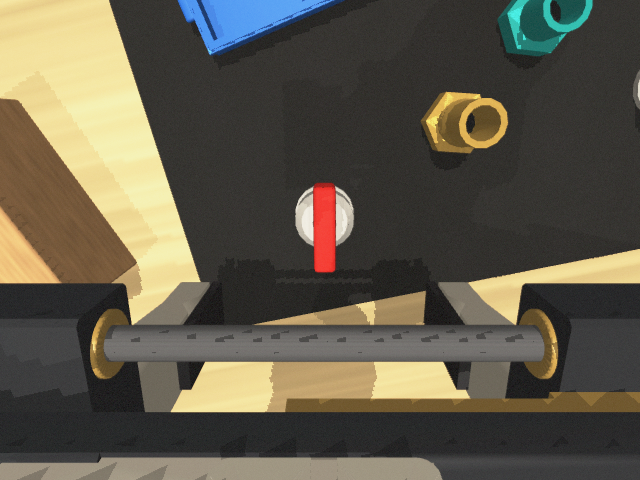

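The wrist view has the red lever at (325,227), centred between the jaws and square to them. Descending to grip it.

```bash
python3 -m jog '0 0 0 0 0 0.8 1; 0 0 0 0 0 0.8 1; 0 0 0 0 0 0.7 1; 0 0 0 0 0 0.5 1; 0 0 0 0 0 0 1; 0 0 0 0 0 0 -1; 0 0 0 0 0 0 -1; 0 0 0 0 0 0 -1';python3 -m jog '0 0 0 0 0 0 -1;0 0 0 0 0 0 -1; 0 0 0 0 0 0 -1;0 0 0 0 0 0 -1;0 0 0 0 0 -0.3 -1;0 0 0 0 0 -0.8 -1;0 0 0 0 0 -0.8 -1;0 0 0 0 0 -0.9 -1'; python3 to.py .6457 -.0224 .15 -170
```

```text
clock: 3.48
tool_pos: [0.4115, 0.2765, 0.0385]
orientation: [-180.0, 0.1, -102.1]
force: [0.6, 0.2, -0.2]
opening: 0.0632
clock: 4.47
tool_pos: [0.4111, 0.2758, 0.1515]
orientation: [-180.0, 0.0, -102.1]
force: [0.3, 1.4, 0.2]
opening: 0.0004
t 4.475 pos [0.4111 0.2758 0.1515] rpy [-1.7999e+02  1.0000e-02 -1.0207e+02] open 0.0004 F [0.3 1.4 0.2]
turn units [-0.    0.   11.86] shift now [ 6.06 -7.29  0.04] shift after turn [-4.48 -8.36  0.04]
```

The fingers had not finished closing when the lift began (about 65 mm/s), so they came up empty. Checking the valve.

```bash
python3 -m jog '0 0 0 0 0 0 1;0 0 0 0 0 0 1;0 0 0 0 0 0 1;0 0 0 0 0 0 1;0 0 0 0 0 0 1;0 0 0 0 0 0 1;0 0 0 0 0 0 1;0 0 0 0 0 0 1'
python3 - <<'E'
from h import *
p,P=cloud('wrist');cv2.imwrite('pics/w2.png',p[:,:,::-1])
hsv=cv2.cvtColor(p,cv2.COLOR_RGB2HSV);H,S=hsv[...,0],hsv[...,1]
m=((H<5)|(H>175))&(S>140)&(P[...,2]>.058)&(P[...,2]<.075)&(np.hypot(P[...,0]-.41,P[...,1]-.275)<.06)
print(cv2.minAreaRect(P[m][:,:2].astype(np.float32)),m.sum(),np.median(P[m][:,2]))
E
python3 to.py .412 .2755 .038 -101.7
```

```text
clock: 5.48
tool_pos: [0.4112, 0.276, 0.1498]
orientation: [180.0, -0.0, -102.1]
force: [-0.0, -0.1, 0.1]
opening: 0.0743
((0.41254374384880066, 0.2758122980594635), (0.015550005249679089, 0.06333867460489273), 77.5318603515625) 1885 0.06369414691022329
t 5.525 pos [0.4112 0.276  0.1498] rpy [-180.     -0.   -102.08] open 0.0789 F [-0.1  1.2 -0.2]
turn units [-0.   -0.   -0.07] shift now [ 0.01 -0.02  2.79] shift after turn [ 0.01 -0.02  2.79]
```

View pics/w2.png

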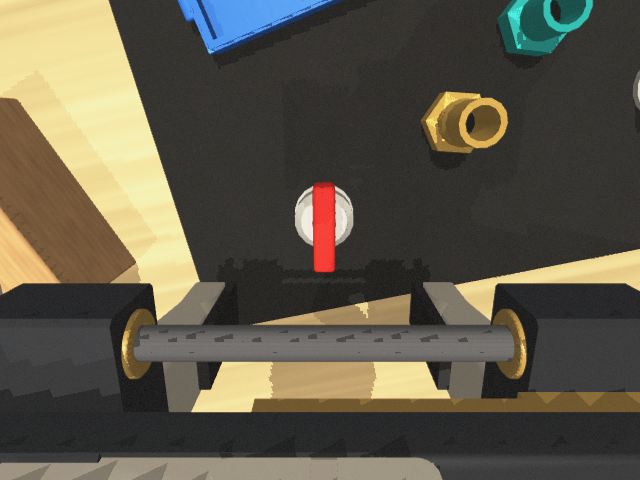

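The lever at (324,227) is undisturbed. This time I wait for the opening to stop at about 16 mm before lifting.

```bash
python3 -m jog '0 0 0 0 0 0.8 0; 0 0 0 0 0 0.8 0; 0 0 0 0 0 0.7 0; 0 0 0 0 0 0.5 0; 0 0 0 0 0 0 0; 0 0 0 0 0 0 -1; 0 0 0 0 0 0 -1; 0 0 0 0 0 0 -1';python3 -m jog '0 0 0 0 0 0 -1;0 0 0 0 0 0 -1; 0 0 0 0 0 0 -1;0 0 0 0 0 0 -1'; python3 to.py .412 .2755 .15 -101.7
```

```text
clock: 6.52
tool_pos: [0.4115, 0.2764, 0.0385]
orientation: [-180.0, 0.1, -102.1]
force: [0.3, 0.1, -1.1]
opening: 0.0193
clock: 7.02
tool_pos: [0.4112, 0.276, 0.0377]
orientation: [180.0, -0.0, -102.1]
force: [-0.4, 0.1, -0.3]
opening: 0.0005
t 7.025 pos [0.4112 0.276  0.0377] rpy [ 1.8000e+02 -1.0000e-02 -1.0208e+02] open 0.0005 F [-0.4  0.1 -0.3]
turn units [ 0.   -0.   -0.07] shift now [ 0.01 -0.02 -2.81] shift after turn [ 0.01 -0.02 -2.81]
```

Run:
```python
from h import *
a=vision.snapshot('wrist')[0];b=vision.snapshot('scene')[0]
cv2.imwrite('pics/w3.png',a[:,:,::-1])
cv2.imwrite('pics/s3.png',cv2.resize(b[240:440,380:640],(780,600))[:,:,::-1])
```

```text
(no output)
```

View pics/w3.png

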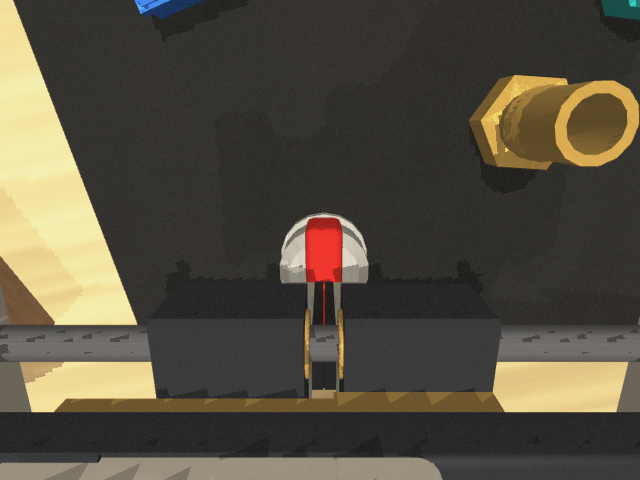

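View pics/s3.png

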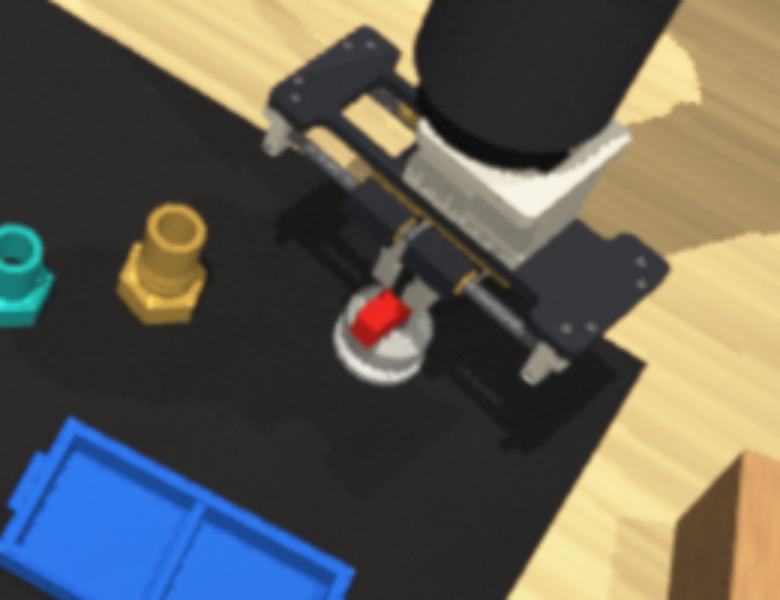

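Run:
```python
from h import *
p,P=cloud('wrist')
cv2.imwrite('pics/w4.png',cv2.resize(p[190:410,210:440],(690,660))[:,:,::-1][:600])
o=ctrl.get_obs();yaw=np.radians(o['orientation'][2]);print(o['opening'],o['tool_pos'],np.round(o['joint_pos'],2))
ax=np.array([np.cos(yaw),np.sin(yaw)]);ay=np.array([np.sin(yaw),-np.cos(yaw)])
for v in (230,260,280,290,300,315,340,380):
  print(v,[(u,*np.round(1000*np.array([(P[v,u,:2]-o['tool_pos'][:2])@ax,(P[v,u,:2]-o['tool_pos'][:2])@ay,P[v,u,2]])).astype(int)) if np.isfinite(P[v,u,0]) else u for u in (295,305,310,314,318,324,330,335,340,345,355)])
```

```text
0.000628339707007948 [0.4112111  0.27599947 0.03772334] [ 56.66  13.51 -33.51   0.   -42.98  21.27]
230 [(295, np.int64(-16), np.int64(-17), np.int64(7)), (305, np.int64(-10), np.int64(-22), np.int64(27)), 310, (314, np.int64(-4), np.int64(-32), np.int64(64)), (318, np.int64(-3), np.int64(-32), np.int64(64)), (324, np.int64(0), np.int64(-32), np.int64(62)), (330, np.int64(2), np.int64(-32), np.int64(64)), (335, np.int64(5), np.int64(-32), np.int64(62)), (340, np.int64(7), np.int64(-31), np.int64(61)), (345, np.int64(11), np.int64(-21), np.int64(23)), (355, np.int64(18), np.int64(-16), np.int64(6))]
260 [(295, np.int64(-15), np.int64(-9), np.int64(36)), (305, np.int64(-9), np.int64(-9), np.int64(37)), (310, np.int64(-6), np.int64(-19), np.int64(64)), (314, np.int64(-4), np.int64(-19), np.int64(64)), (318, np.int64(-3), np.int64(-19), np.int64(64)), (324, np.int64(0), np.int64(-19), np.int64(64)), (330, np.int64(3), np.int64(-19), np.int64(65)), (335, np.int64(5), np.int64(-19), np.int64(64)), (340, np.int64(7), np.int64(-19), np.int64(64)), (345, np.int64(11), np.int64(-9), np.int64(3
[... 2613 characters left out ...]
), (340, np.int64(3), np.int64(-33), np.int64(153)), (345, np.int64(4), np.int64(-35), np.int64(156)), (355, np.int64(6), np.int64(-35), np.int64(157))]
380 [(295, np.int64(-6), np.int64(-26), np.int64(156)), (305, np.int64(-4), np.int64(-22), np.int64(151)), (310, np.int64(-4), np.int64(-2), np.int64(124)), (314, np.int64(-3), np.int64(6), np.int64(113)), (318, np.int64(-2), np.int64(6), np.int64(112)), (324, np.int64(0), np.int64(87), np.int64(0)), (330, np.int64(2), np.int64(5), np.int64(113)), (335, np.int64(4), np.int64(6), np.int64(112)), (340, np.int64(4), np.int64(-16), np.int64(142)), (345, np.int64(4), np.int64(-26), np.int64(157)), (355, np.int64(6), np.int64(-26), np.int64(156))]
```

View pics/w4.png

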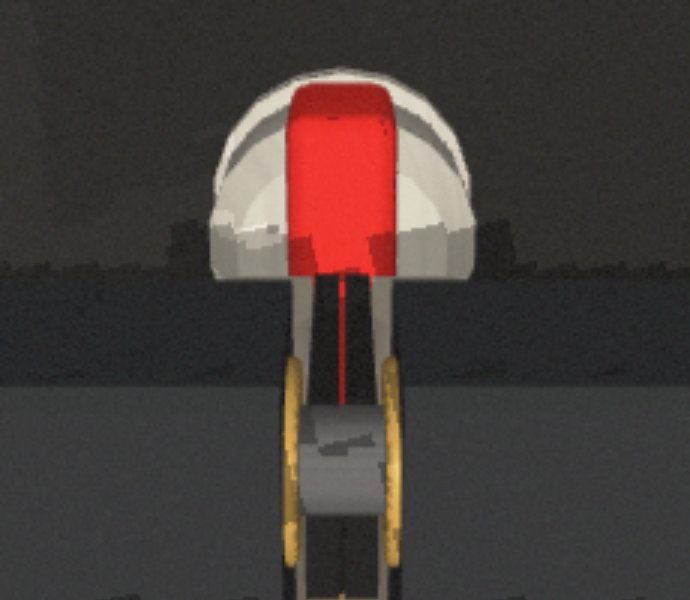

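The pads are shut with a 1 mm gap, yet they end at the lever's top face. It looks as if the true fingertips sit some 25–30 mm above the reported TCP. I'll lift, open, and check this with the fixed camera.

```bash
python3 -m jog '0 0 0 0 0 -0.6 -1;0 0 0 0 0 -1 -1;0 0 0 0 0 -1 -1;0 0 0 0 0 0 -1;0 0 0 0 0 0 -1'
python3 - <<'E'
from h import *
o=ctrl.get_obs();t=o['tool_pos'];print(t,o['opening'])
for n in('scene','wrist'):
    p,P=cloud(n)
    yaw=np.radians(o['orientation'][2]);ax=np.array([np.cos(yaw),np.sin(yaw)]);ay=np.array([np.sin(yaw),-np.cos(yaw)])
    X=(P[...,:2]-t[:2])@ax;Y=(P[...,:2]-t[:2])@ay;Z=P[...,2]-t[2]
    m=(abs(X)<.03)&(abs(Y)<.02)&(Z>-.05)&(Z<.08)
    print(n,m.sum())
    for a in np.arange(-.05,.08,.006):
        s=m&(Z>=a)&(Z<a+.006)
        if s.sum(): print(round(a,3),s.sum(),np.round(1000*np.array([X[s].min(),X[s].max(),Y[s].min(),Y[s].max()])).astype(int))
    cv2.imwrite(f'pics/{n}5.png',p[:,:,::-1] if n=='wrist' else cv2.resize(p[200:400,380:640],(780,600))[:,:,::-1])
E
```

```text
clock: 7.8
tool_pos: [0.4109, 0.2758, 0.1414]
orientation: [180.0, -0.0, -102.1]
force: [0.1, -0.5, -0.1]
opening: 0.0006
[0.41086494 0.27577625 0.14139032] 0.0005907573684088908
scene 376
0.028 17 [-16  16 -12   0]
0.034 67 [-16  16 -13   9]
0.04 67 [-16  15 -13   5]
0.046 67 [-17  16 -13  -4]
0.052 54 [-18  16 -13  -6]
0.058 64 [-18  18 -14  -8]
0.064 25 [-19  15 -14 -10]
0.07 10 [  6  12 -13 -11]
0.076 5 [  6   9 -13 -11]
wrist 1941
0.022 6 [ -4   3 -10 -10]
0.028 150 [-16  16 -12 -10]
0.034 180 [ -7   7 -12 -10]
0.04 209 [ -6   7 -12  -4]
0.046 291 [ -6   6 -12  -5]
0.052 147 [ -4   4 -11  -9]
0.058 191 [ -4   4 -12  -9]
0.064 85 [ -4   4 -12  -9]
0.07 624 [-4  4 -2 10]
0.076 58 [-4  4 -2 10]
```

View pics/scene5.png

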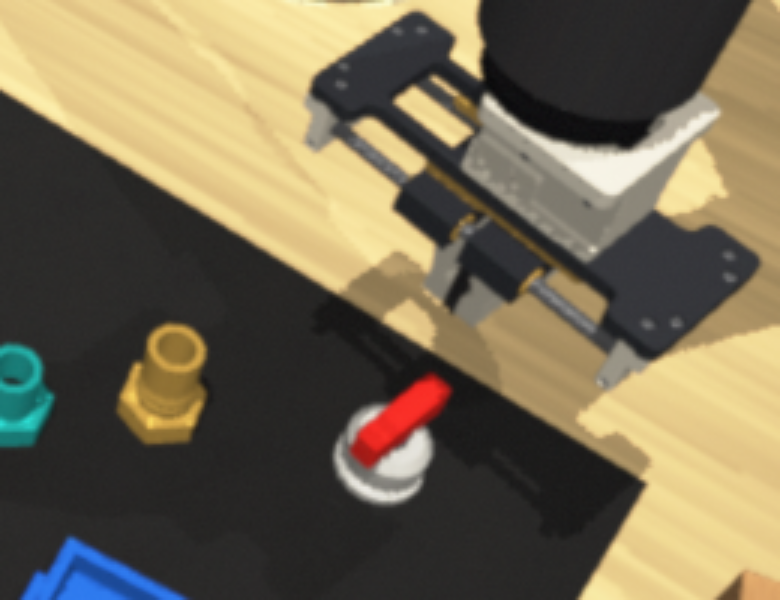

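View pics/wrist5.png

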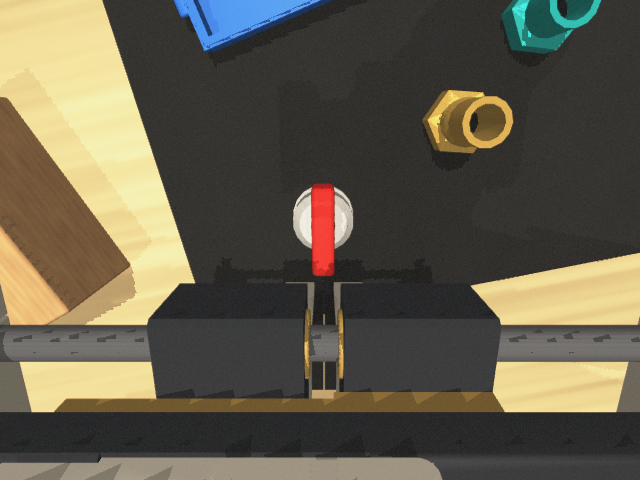

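Both cameras put the visible fingertips about 29 mm above the reported TCP (scene: finger points start at +0.029–0.032; wrist: +0.029). From here I take tip = TCP + 29 mm. The valve is unharmed in the scene crop at (390,450). I'll descend in two stages and watch the force.

```bash
python3 -m jog '0 0 0 0 0 0 0;0 0 0 0 0 0.5 0; 0 0 0 0 0 0.8 0; 0 0 0 0 0 0.8 0; 0 0 0 0 0 0.5 0;0 0 0 0 0 0 0; 0 0 0 0 0 0 0';python3 -m jog '0 0 0 0 0 0.3 0;0 0 0 0 0 0.2 0;0 0 0 0 0 0.18 0;0 0 0 0 0 0 0;0 0 0 0 0 0 -1;0 0 0 0 0 0 -1; 0 0 0 0 0 0 -1;0 0 0 0 0 0 -1';python3 -m jog '0 0 0 0 0 0 -1;0 0 0 0 0 0 -1;0 0 0 0 0 0 -1;0 0 0 0 0 0 -1'
```

```text
clock: 8.78
tool_pos: [0.4115, 0.2763, 0.0382]
orientation: [-180.0, 0.0, -102.1]
force: [-0.3, -0.1, 0.6]
opening: 0.0437
clock: 9.78
tool_pos: [0.4112, 0.276, 0.0107]
orientation: [-180.0, 0.0, -102.1]
force: [-0.5, -0.3, 2.2]
opening: 0.016
clock: 10.28
tool_pos: [0.4112, 0.276, 0.0107]
orientation: [-180.0, -0.0, -102.1]
force: [-1.4, -1.3, 5.9]
opening: 0.0158
```

Gripped at 15.8 mm. Lifting.

```bash
python3 -m jog '0 0 0 0 0 -0.3 -1;0 0 0 0 0 -0.6 -1;0 0 0 0 0 -0.8 -1;0 0 0 0 0 -0.9 -1;0 0 0 0 0 -0.4 -1;0 0 0 0 0 0 -1'; python3 to.py .6457 -.0224 .13 -170
```

```text
clock: 11.02
tool_pos: [0.4116, 0.2767, 0.1319]
orientation: [-179.9, 0.2, -102.1]
force: [-0.2, 0.2, -3.0]
opening: 0.0157
t 11.025 pos [0.4116 0.2767 0.1319] rpy [-1.7995e+02  1.6000e-01 -1.0208e+02] open 0.0157 F [-0.2  0.2 -3. ]
turn units [1.000e-02 3.000e-02 1.185e+01] shift now [ 6.09 -7.29  0.04] shift after turn [-4.47 -8.38  0.05]
```

```bash
python3 -m jog '0 0 0.5 0 0 0 -1;0 0 1 0 0 0 -1;0 0 1 0 0 0 -1;0 0 1 0 0 0 -1;0 0 1 0 0 0 -1;0 0 1 0 0 0 -1;0 0 1 0 0 0 -1;0 0 1 0 0 0 -1'; python3 -m jog '0 0 1 0 0 0 -1;0 0 1 0 0 0 -1;0 0 1 0 0 0 -1;0 0 1 0 0 0 -1;0 0 0.35 0 0 0 -1;0 0 0 0 0 0 -1'; python3 to.py .6457 -.0224 .13 -170
```

```text
clock: 12.02
tool_pos: [0.4105, 0.2753, 0.1292]
orientation: [-180.0, -0.1, -145.3]
force: [0.5, -0.5, -3.7]
opening: 0.0156
clock: 12.78
tool_pos: [0.4109, 0.2758, 0.1299]
orientation: [-180.0, -0.1, -169.9]
force: [0.2, 0.8, -1.6]
opening: 0.0157
t 12.775 pos [0.4109 0.2758 0.1299] rpy [-1.7996e+02 -5.0000e-02 -1.6991e+02] open 0.0157 F [ 0.2  0.8 -1.6]
turn units [-0.01 -0.01  0.02] shift now [-4.47 -8.37  0.  ] shift after turn [-4.49 -8.36 -0.  ]
```

```bash
python3 -m jog '0 0 0 -0.2 -0.4 0 -1;0 0 0 -0.4 -0.75 0 -1;0 0 0 -0.4 -0.75 0 -1;0 0 0 -0.4 -0.75 0 -1;0 0 0 -0.4 -0.75 0 -1;0 0 0 -0.4 -0.75 0 -1;0 0 0 -0.4 -0.75 0 -1;0 0 0 -0.4 -0.75 0 -1'; python3 -m jog '0 0 0 -0.4 -0.75 0 -1;0 0 0 -0.4 -0.75 0 -1;0 0 0 -0.4 -0.75 0 -1;0 0 0 -0.27 -0.46 0 -1;0 0 0 0 0 0 -1;0 0 0 0 0 0 -1'; python3 to.py .6457 -.0224 .025 -170
python3 - <<'E'
from h import *
a=vision.snapshot('wrist')[0];b=vision.snapshot('scene')[0]
cv2.imwrite('pics/s6.png',np.hstack([cv2.resize(a,(400,300)),cv2.resize(b[240:440,200:440],(360,300))])[:,:,::-1])
E
```

```text
clock: 13.78
tool_pos: [0.5694, 0.0725, 0.1304]
orientation: [-180.0, -0.0, -169.9]
force: [0.2, 0.5, -2.5]
opening: 0.0159
clock: 14.52
tool_pos: [0.645, -0.0222, 0.1303]
orientation: [180.0, -0.0, -170.0]
force: [-0.1, 0.9, -3.4]
opening: 0.0157
t 14.525 pos [ 0.645  -0.0222  0.1303] rpy [ 1.7999e+02 -4.0000e-02 -1.6997e+02] open 0.0157 F [-0.1  0.9 -3.4]
turn units [ 0.   -0.01  0.  ] shift now [-0.02 -0.01  2.63] shift after turn [-0.02 -0.01  2.63]
```

View pics/s6.png

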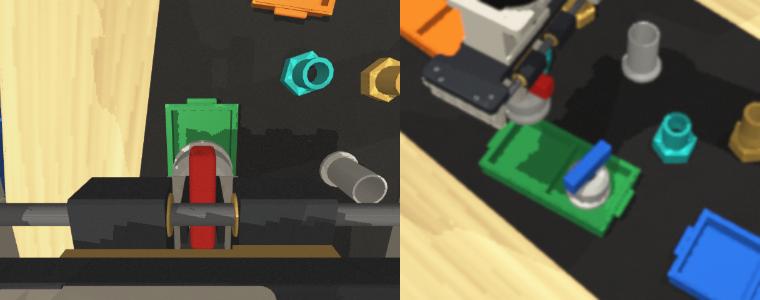

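The valve hangs over the empty green bay, the near half in the left pane. Lowering it.

```bash
python3 -m jog '0 0 0 0 0 0.5 -1;0 0 0 0 0 0.8 -1;0 0 0 0 0 0.7 -1;0 0 0 0 0 0.5 -1;0 0 0 0 0 0.1 -1;0 0 0 0 0 0 -1'; python3 -m jog '0 0 0 0 0 0.1 -1; 0 0 0 0 0 0.1 -1; 0 0 0 0 0 0 -1'; python3 -m jog '0 0 0 0 0 0.1 -1;  0 0 0 0 0 0.05 -1; 0 0 0 0 0 0 -1'
```

```text
clock: 15.38
tool_pos: [0.6458, -0.0217, 0.0272]
orientation: [-180.0, 0.0, -169.9]
force: [0.4, 0.0, -2.9]
opening: 0.016
clock: 15.75
tool_pos: [0.6453, -0.0222, 0.0185]
orientation: [180.0, -0.0, -170.0]
force: [-0.4, 0.5, -3.0]
opening: 0.0161
clock: 16.12
tool_pos: [0.6461, -0.0222, 0.0156]
orientation: [-180.0, 0.1, -169.9]
force: [-7.6, 1.8, 18.5]
opening: 0.0158
```

```bash
python3 -m jog '0 0 0 0 0 -0.05 -1; 0 0 0 0 0 0 0; 0 0 0 0 0 0 0;0 0 0 0 0 0 0;0 0 0 0 0 0 0;0 0 0 0 0 0 0'; python3 -m jog '0 0 0 0 0 -0.4 0; 0 0 0 0 0 -1 1; 0 0 0 0 0 -1 1;0 0 0 0 0 -0.6 1;0 0 0 0 0 0 1'; python3 to.py .4625 .159 .13 -171
python3 - <<'E'
from h import *
b=vision.snapshot('scene')[0]
cv2.imwrite('pics/s7.png',cv2.resize(b[240:440,200:440],(720,600))[:,:,::-1])
E
```

```text
clock: 16.88
tool_pos: [0.6455, -0.0222, 0.0144]
orientation: [-180.0, -0.0, -170.0]
force: [0.6, 0.1, -0.4]
opening: 0.0436
clock: 17.5
tool_pos: [0.6473, -0.0219, 0.1385]
orientation: [-180.0, 0.3, -170.0]
force: [0.6, 0.2, 0.2]
opening: 0.0785
t 17.5 pos [ 0.6473 -0.0219  0.1385] rpy [-179.99    0.33 -169.95] open 0.0785 F [0.6 0.2 0.2]
turn units [-0.    0.06  0.18] shift now [3.76 5.26 0.19] shift after turn [3.85 5.19 0.21]
```

View pics/s7.png

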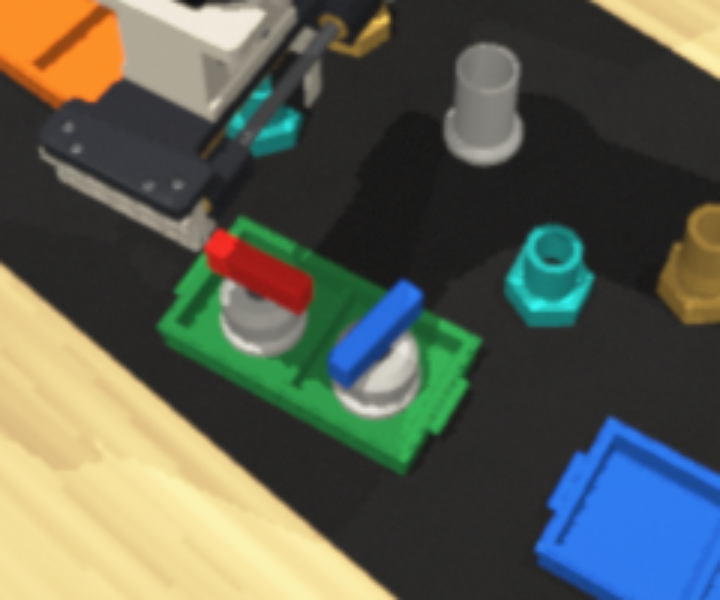

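The red valve stands in its bay, shown at (265,310), and the blue valve is untouched. Next is the tall coupling.

```bash
python3 -m jog '0 0 0 0.3 0.4 0.05 0.4;0 0 0 0.5 0.7 0.05 0.4;0 0 0 0.5 0.7 0.05 0.4;0 0 0 0.5 0.7 0 0.4;0 0 0 0.5 0.7 0 0.4;0 0 0 0.5 0.7 0 0.4;0 0 0 0.5 0.7 0 0.4;0 0 0 0.46 0.66 0 0.4';python3 -m jog '0 0.06 0.18 0 0 0 0.4;0 0 0 0 0 0 0.4;0 0 0 0 0 0 0.4'; python3 to.py .4625 .159 .005 -171
python3 - <<'E'
from h import *
from scipy.optimize import least_squares
p,P=cloud('wrist');cv2.imwrite('pics/w8.png',cv2.resize(p,(400,300))[:,:,::-1])
m=(np.hypot(P[...,0]-.463,P[...,1]-.159)<.03)&(P[...,2]>.03)&(P[...,2]<.08)
q=P[m];f=least_squares(lambda s:np.hypot(q[:,0]-s[0],q[:,1]-s[1])-.016,[.463,.159],loss='soft_l1',f_scale=.001);print(f.x,np.percentile(q[:,2],97))
E
```

```text
clock: 18.55
tool_pos: [0.4586, 0.1593, 0.1278]
orientation: [-180.0, -0.1, -170.0]
force: [0.3, 0.2, -0.3]
opening: 0.0616
clock: 18.92
tool_pos: [0.4608, 0.1584, 0.1282]
orientation: [-180.0, -0.4, -171.0]
force: [-0.4, -0.1, -0.1]
opening: 0.0614
t 18.925 pos [0.4608 0.1584 0.1282] rpy [-179.97   -0.38 -171.03] open 0.0614 F [-0.4 -0.1 -0.1]
turn units [-0.   -0.07 -0.01] shift now [-0.06  0.01  3.08] shift after turn [-0.04  0.01  3.08]
[0.4630318  0.15781347] 0.06893886915626307
```

View pics/w8.png

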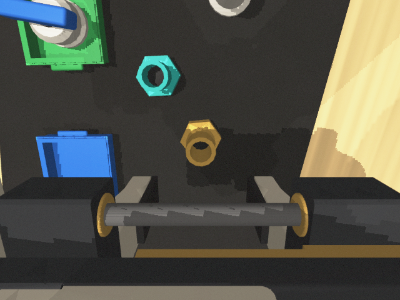

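The brass tall coupling is centred between the jaws at (201,145), and the turquoise one is off to the side. Going down.

```bash
python3 -m jog '0 -0.07 0 -0.05 0 0.4 0.4;0 0 0 0 0 0.8 0.4;0 0 0 0 0 0.8 0.4;0 0 0 0 0 0.6 0.4;0 0 0 0 0 0.4 0.4;0 0 0 0 0 0.08 0.4;0 0 0 0 0 0 -1; 0 0 0 0 0 0 -1'; python3 -m jog '0 0 0 0 0 0 -1;0 0 0 0 0 0 -1;0 0 0 0 0 0 -1; 0 0 0 0 0 0 -1'
```

```text
clock: 19.98
tool_pos: [0.4633, 0.1594, 0.0061]
orientation: [180.0, 0.1, -171.0]
force: [0.5, 0.4, 0.9]
opening: 0.047
clock: 20.48
tool_pos: [0.4629, 0.1593, 0.0058]
orientation: [180.0, 0.1, -171.0]
force: [-2.6, 0.6, 6.3]
opening: 0.0313
```

```bash
python3 -m jog '0 0 0 0 0 -0.3 -1;0 0 0 0 0 -0.6 -1;0 0 0 0 0 -0.8 -1;0 0 0 0 0 -0.8 -1;0 0 0 0 0 -0.2 -1;0 0 0 0 0 0 -1'; python3 to.py .5975 .296 .115 -171
```

```text
clock: 21.22
tool_pos: [0.4623, 0.1591, 0.1132]
orientation: [180.0, 0.1, -171.0]
force: [-0.2, -1.1, -4.0]
opening: 0.0315
t 21.225 pos [0.4623 0.1591 0.1132] rpy [ 1.7997e+02  6.0000e-02 -1.7102e+02] open 0.0315 F [-0.2 -1.1 -4. ]
turn units [ 0.01  0.01 -0.  ] shift now [-3.87  2.85 -0.04] shift after turn [-3.87  2.85 -0.04]
```

```bash
python3 -m jog '0 0 0 -0.3 0.22 0 -1;0 0 0 -0.6 0.44 0 -1;0 0 0 -0.6 0.44 0 -1;0 0 0 -0.6 0.44 0 -1;0 0 0 -0.6 0.44 0 -1;0 0 0 -0.6 0.44 0 -1;0 0 0 -0.4 0.3 0 -1;0 0 0 -0.17 0.13 0 -1';python3 -m jog '0 0 0 0 0 0 -1;0 0 0 0 0 0.4 -1;0 0 0 0 0 0.8 -1;0 0 0 0 0 0.6 -1;0 0 0 0 0 0.3 -1;0 0 0 0 0 0 -1;0 0 0 0 0 0 -1'; python3 to.py .5975 .296 .0108 -171
python3 - <<'E'
from h import *
a=vision.snapshot('wrist')[0]
cv2.imwrite('pics/w9.png',cv2.resize(a,(400,300))[:,:,::-1])
E
```

```text
clock: 22.22
tool_pos: [0.598, 0.2966, 0.1109]
orientation: [-179.9, -0.1, -171.0]
force: [0.0, -0.2, -4.1]
opening: 0.0317
clock: 23.1
tool_pos: [0.5984, 0.2963, 0.0306]
orientation: [180.0, 0.1, -171.0]
force: [-0.1, 0.1, -2.7]
opening: 0.0314
t 23.1 pos [0.5984 0.2963 0.0306] rpy [ 1.7997e+02  1.4000e-01 -1.7099e+02] open 0.0314 F [-0.1  0.1 -2.7]
turn units [0.01 0.03 0.  ] shift now [ 0.03 -0.01  0.49] shift after turn [ 0.02 -0.    0.49]
```

View pics/w9.png

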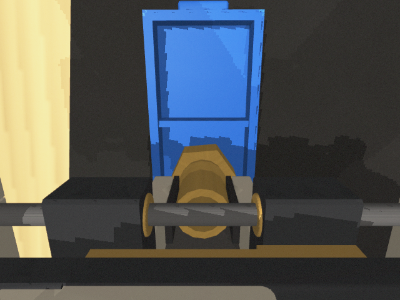

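The coupling is over the far blue bay, clear of the divider at row 122. Setting it down slowly.

```bash
python3 -m jog '0 0 0 0 0 0.2 -1;0 0 0 0 0 0.15 -1;0 0 0 0 0 0.08 -1;0 0 0 0 0 0 -1';python3 -m jog '0 0 0 0 0 0.06 -1;0 0 0 0 0 0.06 -1;0 0 0 0 0 0 -1'
```

```text
clock: 23.65
tool_pos: [0.5976, 0.2958, 0.0118]
orientation: [-180.0, 0.0, -171.0]
force: [0.2, 0.3, -4.3]
opening: 0.0316
clock: 24.02
tool_pos: [0.5982, 0.2962, 0.0108]
orientation: [180.0, 0.2, -170.9]
force: [-8.8, -2.7, 17.7]
opening: 0.0313
```

```bash
python3 -m jog '0 0 0 0 0 -0.05 -1; 0 0 0 0 0 0 0.4; 0 0 0 0 0 0 0.4;0 0 0 0 0 0 0.4;0 0 0 0 0 0 0.4;0 0 0 0 0 -0.4 0.4;0 0 0 0 0 -0.9 0.4;0 0 0 0 0 -1 0.4'; python3 -m jog '0 0 0 0 0 -0.6 0.4; 0 0 0 0 0 0 0.4'; python3 to.py .444 -.129 .12 -171
python3 - <<'E'
from h import *
b=vision.snapshot('scene')[0]
cv2.imwrite('pics/s10.png',cv2.resize(b[330:480,340:540],(640,480))[:,:,::-1])
E
```

```text
clock: 25.02
tool_pos: [0.5977, 0.2958, 0.1032]
orientation: [-180.0, 0.1, -171.0]
force: [1.6, 1.9, 0.2]
opening: 0.0617
clock: 25.28
tool_pos: [0.5992, 0.297, 0.1295]
orientation: [179.8, 0.4, -171.0]
force: [-0.5, -0.4, 0.7]
opening: 0.0613
t 25.275 pos [0.5992 0.297  0.1295] rpy [ 179.85    0.35 -170.98] open 0.0613 F [-0.5 -0.4  0.7]
turn units [0.03 0.06 0.  ] shift now [ 5.5  -9.91  0.18] shift after turn [ 5.5  -9.91  0.24]
```

View pics/s10.png

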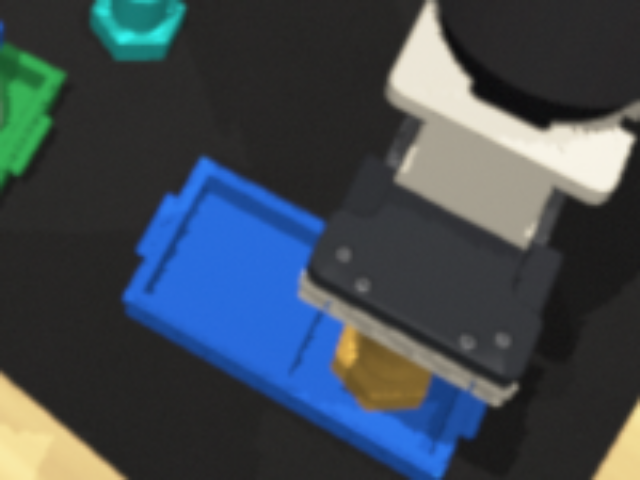

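The tall coupling stands in the far bay. Moving on to the short brass coupling.

```bash
python3 -m jog '0 0 0 0.3 -0.5 0 0.4;0 0 0 0.46 -0.83 0 0.4;0 0 0 0.46 -0.83 0 0.4;0 0 0 0.46 -0.83 0 0.4;0 0 0 0.46 -0.83 0 0.4;0 0 0 0.46 -0.83 0 0.4;0 0 0 0.46 -0.83 0 0.4;0 0 0 0.46 -0.83 0 0.4';python3 -m jog '0 0 0 0.46 -0.83 0 0.4;0 0 0 0.46 -0.83 0 0.4;0 0 0 0.46 -0.83 0 0.4;0 0 0 0.4 -0.77 0.1 0.4;0.03 0.06 0 0.1 -0.2 0.1 0.4;0 0 0 0 0 0 0.4;0 0 0 0 0 0 0.4'; python3 to.py .4445 -.129 -.003 -171
python3 - <<'E'
from h import *
from scipy.optimize import least_squares
p,P=cloud('wrist');cv2.imwrite('pics/w11.png',cv2.resize(p,(400,300))[:,:,::-1])
m=(np.hypot(P[...,0]-.444,P[...,1]+.129)<.03)&(P[...,2]>.03)&(P[...,2]<.06)
q=P[m];f=least_squares(lambda s:np.hypot(q[:,0]-s[0],q[:,1]-s[1])-.016,[.444,-.129],loss='soft_l1',f_scale=.001);print(f.x,np.percentile(q[:,2],97))
E
```

```text
clock: 26.32
tool_pos: [0.497, 0.0234, 0.1249]
orientation: [-180.0, -0.0, -171.0]
force: [1.3, -0.5, 0.4]
opening: 0.0616
clock: 27.2
tool_pos: [0.4458, -0.1233, 0.1173]
orientation: [-179.8, -0.3, -171.0]
force: [0.2, 0.9, 0.0]
opening: 0.0613
t 27.2 pos [ 0.4458 -0.1233  0.1173] rpy [-179.83   -0.29 -170.98] open 0.0613 F [0.2 0.9 0. ]
turn units [-0.03 -0.05  0.  ] shift now [ 0.04 -0.13  3.01] shift after turn [ 0.05 -0.14  3.01]
[ 0.44494459 -0.13042849] 0.05108802066944663
```

View pics/w11.png

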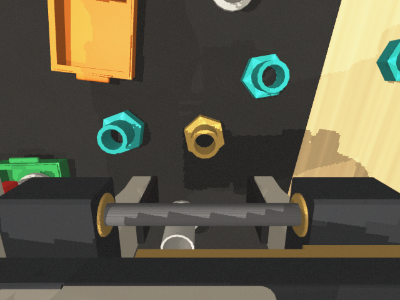

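The brass short coupling is at (204,136). Its turquoise look-alikes at (115,135) and (267,75) are clear of the fingers. Going down.

```bash
python3 -m jog '-0.03 -0.05 0 0.04 -0.16 0.4 0.4;0 0 0 0 0 0.8 0.4;0 0 0 0 0 0.8 0.4;0 0 0 0 0 0.6 0.4;0 0 0 0 0 0.35 0.4;0 0 0 0 0 0.05 0.4;0 0 0 0 0 0 -1; 0 0 0 0 0 0 -1'; python3 -m jog '0 0 0 0 0 0 -1;0 0 0 0 0 0 -1;0 0 0 0 0 0 -1; 0 0 0 0 0 0 -1';python3 -m jog '0 0 0 0 0 -0.3 -1;0 0 0 0 0 -0.6 -1;0 0 0 0 0 -0.8 -1;0 0 0 0 0 -0.8 -1;0 0 0 0 0 -0.4 -1;0 0 0 0 0 0 -1'; python3 to.py .6095 .22 .115 -171
```

```text
clock: 28.25
tool_pos: [0.4455, -0.1302, -0.002]
orientation: [-180.0, 0.1, -171.0]
force: [0.0, 0.7, 0.0]
opening: 0.0468
clock: 28.75
tool_pos: [0.4449, -0.1305, -0.0023]
orientation: [-180.0, 0.0, -171.0]
force: [-2.3, 1.2, 6.6]
opening: 0.031
clock: 29.5
tool_pos: [0.4456, -0.1304, 0.1148]
orientation: [-180.0, 0.2, -171.0]
force: [0.2, 0.1, -4.0]
opening: 0.031
t 29.5 pos [ 0.4456 -0.1304  0.1148] rpy [-180.      0.18 -171.01] open 0.031 F [ 0.2  0.1 -4. ]
turn units [-0.    0.03 -0.  ] shift now [-5.42  8.01  0.01] shift after turn [-5.42  8.01 -0.01]
```

```bash
python3 -m jog '0 0 0 -0.27 0.4 0 -1;0 0 0 -0.57 0.84 0 -1;0 0 0 -0.57 0.84 0 -1;0 0 0 -0.57 0.84 0 -1;0 0 0 -0.57 0.84 0 -1;0 0 0 -0.57 0.84 0 -1;0 0 0 -0.57 0.84 0 -1;0 0 0 -0.57 0.84 0 -1';python3 -m jog '0 0 0 -0.57 0.84 0 -1;0 0 0 -0.4 0.6 0 -1;0 0 0 -0.19 0.29 0 -1;0 0 0 0 0 0 -1;0 0 0 0 0 0 -1';python3 to.py .6095 .22 .025 -171
```

```text
clock: 30.5
tool_pos: [0.5734, 0.1452, 0.1119]
orientation: [-180.0, -0.1, -171.0]
force: [-0.4, -0.7, -2.3]
opening: 0.031
clock: 31.12
tool_pos: [0.6082, 0.219, 0.1128]
orientation: [-180.0, -0.1, -171.0]
force: [-1.3, 0.7, -2.4]
opening: 0.0311
t 31.125 pos [0.6082 0.219  0.1128] rpy [-1.7997e+02 -7.0000e-02 -1.7103e+02] open 0.0311 F [-1.3  0.7 -2.4]
turn units [-0.01 -0.01 -0.01] shift now [-0.04  0.02  2.19] shift after turn [-0.04  0.02  2.19]
```

```bash
python3 -m jog '0 0 0 -0.04 0.02 0.4 -1;0 0 0 0 0 0.7 -1;0 0 0 0 0 0.6 -1;0 0 0 0 0 0.4 -1;0 0 0 0 0 0.1 -1;0 0 0 0 0 0 -1';python3 -m jog '0 0 0 0 0 0.2 -1;0 0 0 0 0 0.2 -1;0 0 0 0 0 0.05 -1;0 0 0 0 0 0 -1';python3 -m jog '0 0 0 0 0 0.06 -1;0 0 0 0 0 0.06 -1;0 0 0 0 0 0 -1'
```

```text
clock: 31.88
tool_pos: [0.6106, 0.2209, 0.0255]
orientation: [-180.0, 0.0, -171.0]
force: [-0.4, 0.5, -2.2]
opening: 0.0315
clock: 32.38
tool_pos: [0.6102, 0.2209, 0.0071]
orientation: [-180.0, -0.0, -171.0]
force: [-0.0, -0.1, -1.6]
opening: 0.0315
clock: 32.75
tool_pos: [0.6105, 0.221, 0.0029]
orientation: [-180.0, 0.0, -171.0]
force: [-1.4, 0.2, 0.1]
opening: 0.0314
```

```bash
python3 -m jog '0 0 0 0 0 0.04 -1;0 0 0 0 0 0 -1'
```

```text
clock: 33.0
tool_pos: [0.6105, 0.2211, 0.0028]
orientation: [180.0, 0.1, -171.0]
force: [-5.9, -0.6, 12.3]
opening: 0.0313
```

Contact. Releasing, then on to the tall ferrule at (.4555, -.0095).

```bash
python3 -m jog '0 0 0 0 0 -0.04 -1; 0 0 0 0 0 0 0.4; 0 0 0 0 0 0 0.4;0 0 0 0 0 0 0.4;0 0 0 0 0 0 0.4;0 0 0 0 0 -0.4 0.4;0 0 0 0 0 -0.9 0.4;0 0 0 0 0 -1 0.4'; python3 -m jog '0 0 0 0 0 -0.8 0.5; 0 0 0 0 0 0 0.5; 0 0 0 0 0 0 0.5'; python3 to.py .456 -.0095 .12 -177.4
```

```text
clock: 34.0
tool_pos: [0.6102, 0.2208, 0.0963]
orientation: [-180.0, -0.0, -171.0]
force: [1.2, 0.1, -0.4]
opening: 0.0615
clock: 34.38
tool_pos: [0.6102, 0.2209, 0.1271]
orientation: [180.0, 0.0, -171.0]
force: [-0.1, 0.4, 1.0]
opening: 0.0655
t 34.375 pos [0.6102 0.2209 0.1271] rpy [ 1.7998e+02  3.0000e-02 -1.7101e+02] open 0.0655 F [-0.1  0.4  1. ]
turn units [0.   0.   1.12] shift now [ 4.71 -5.09  0.17] shift after turn [ 4.11 -5.58  0.18]
```

```bash
python3 -m jog '0 0 0 0.3 -0.33 0 0.5;0 0 0 0.67 -0.72 0 0.5;0 0 0 0.67 -0.72 0 0.5;0 0 0 0.67 -0.72 0 0.5;0 0 0 0.67 -0.72 0 0.5;0 0 0 0.67 -0.72 0 0.5;0 0 0 0.67 -0.72 0 0.5;0 0 0 0.39 -0.44 0 0.5';python3 -m jog '0 0 0.6 0 0 0 0.5;0 0 0.52 0 0 0 0.5;0 0 0 0 0 0 0.5;0 0 0 0 0 0 0.5';python3 to.py .456 -.0095 .005 -177.4
python3 - <<'E'
from h import *
from scipy.optimize import least_squares
p,P=cloud('wrist');b,_=cloud('scene')
cv2.imwrite('pics/w12.png',np.hstack([cv2.resize(p,(400,300)),cv2.resize(b[330:480,340:540],(400,300))])[:,:,::-1])
m=(np.hypot(P[...,0]-.456,P[...,1]+.0095)<.03)&(P[...,2]>.03)&(P[...,2]<.08)
q=P[m];f=least_squares(lambda s:np.hypot(q[:,0]-s[0],q[:,1]-s[1])-.0185,[.456,-.0095],loss='soft_l1',f_scale=.001);print(f.x,np.percentile(q[:,2],97))
E
```

```text
clock: 35.38
tool_pos: [0.4539, -0.0115, 0.126]
orientation: [-180.0, -0.1, -171.1]
force: [0.4, 0.8, 1.3]
opening: 0.066
clock: 35.88
tool_pos: [0.4559, -0.0097, 0.1263]
orientation: [-180.0, -0.0, -177.4]
force: [0.2, 0.3, -0.3]
opening: 0.0655
t 35.875 pos [ 0.4559 -0.0097  0.1263] rpy [-1.7999e+02 -2.0000e-02 -1.7736e+02] open 0.0655 F [ 0.2  0.3 -0.3]
turn units [-0.   -0.    0.01] shift now [-0.    0.01  3.03] shift after turn [-0.    0.01  3.03]
[ 0.45673361 -0.01070783] 0.068827430108667
```

View pics/w12.png

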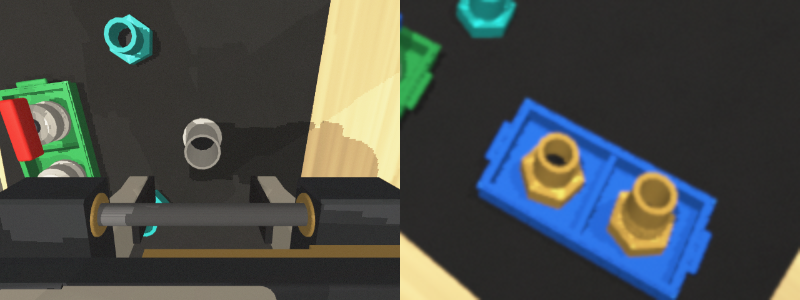

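Both couplings stand in their blue bays, shown at (553,168) and (645,210). The tall ferrule is centred at (202,143), so I descend.

```bash
python3 -m jog '0 0 0 0 -0.02 0.4 0.5;0 0 0 0 0 0.8 0.5;0 0 0 0 0 0.8 0.5;0 0 0 0 0 0.6 0.5;0 0 0 0 0 0.38 0.5;0 0 0 0 0 0.05 0.5;0 0 0 0 0 0 -1; 0 0 0 0 0 0 -1'; python3 -m jog '0 0 0 0 0 0 -1;0 0 0 0 0 0 -1;0 0 0 0 0 0 -1; 0 0 0 0 0 0 -1';python3 -m jog '0 0 0 0 0 -0.3 -1;0 0 0 0 0 -0.6 -1;0 0 0 0 0 -0.8 -1;0 0 0 0 0 -0.8 -1;0 0 0 0 0 -0.4 -1;0 0 0 0 0 0 -1'; python3 to.py .5783 -.2225 .115 -177.4
```

```text
clock: 36.98
tool_pos: [0.4567, -0.0102, 0.006]
orientation: [180.0, 0.1, -177.4]
force: [0.4, -0.0, -1.0]
opening: 0.0511
clock: 37.48
tool_pos: [0.4564, -0.0103, 0.0058]
orientation: [180.0, 0.0, -177.4]
force: [-2.1, 0.2, 5.8]
opening: 0.0378
clock: 38.22
tool_pos: [0.4568, -0.0101, 0.1228]
orientation: [179.9, 0.2, -177.4]
force: [-0.6, 0.0, -2.6]
opening: 0.0375
t 38.225 pos [ 0.4568 -0.0101  0.1228] rpy [ 1.7994e+02  1.6000e-01 -1.7742e+02] open 0.0375 F [-0.6  0.  -2.6]
turn units [ 0.01  0.03 -0.  ] shift now [-2.8  -5.44  0.2 ] shift after turn [-2.79 -5.44  0.2 ]
```

```bash
python3 -m jog '0 0 0 -0.2 -0.4 0 -1;0 0 0 -0.38 -0.74 0 -1;0 0 0 -0.38 -0.74 0 -1;0 0 0 -0.38 -0.74 0 -1;0 0 0 -0.38 -0.74 0 -1;0 0 0 -0.38 -0.74 0 -1;0 0 0 -0.38 -0.74 0 -1;0 0 0 -0.31 -0.6 0 -1';python3 -m jog '0 0 0 0 0 0 -1;0 0 0 0 0 0 -1;0 0 0 0 0 0.4 -1;0 0 0 0 0 0.8 -1;0 0 0 0 0 0.7 -1;0 0 0 0 0 0.4 -1;0 0 0 0 0 0 -1;0 0 0 0 0 0 -1';python3 to.py .5783 -.2225 .0108 -177.4
python3 - <<'E'
from h import *
a=vision.snapshot('wrist')[0]
cv2.imwrite('pics/w13.png',cv2.resize(a,(400,300))[:,:,::-1])
E
```

```text
clock: 39.22
tool_pos: [0.577, -0.2238, 0.1196]
orientation: [180.0, -0.1, -177.5]
force: [1.1, 0.9, -2.7]
opening: 0.0377
clock: 40.22
tool_pos: [0.5781, -0.2227, 0.0302]
orientation: [-180.0, 0.1, -177.4]
force: [1.4, -0.4, -1.3]
opening: 0.0374
t 40.225 pos [ 0.5781 -0.2227  0.0302] rpy [-1.7997e+02  8.0000e-02 -1.7739e+02] open 0.0374 F [ 1.4 -0.4 -1.3]
turn units [-0.    0.01  0.  ] shift now [-0.    0.01  0.49] shift after turn [-0.    0.01  0.49]
```

View pics/w13.png

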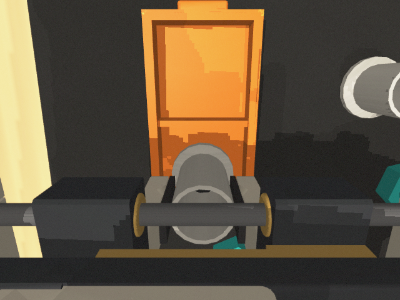

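The ferrule is over the near orange bay, past the divider at row 122. Setting it down.

```bash
python3 -m jog '0 0 0 0 0 0.2 -1;0 0 0 0 0 0.2 -1;0 0 0 0 0 0.05 -1;0 0 0 0 0 0 -1';python3 -m jog '0 0 0 0 0 0.06 -1;0 0 0 0 0 0.06 -1;0 0 0 0 0 0 -1'
```

```text
clock: 40.78
tool_pos: [0.5773, -0.2228, 0.0112]
orientation: [-180.0, -0.0, -177.4]
force: [-0.5, -0.5, -2.4]
opening: 0.0374
clock: 41.15
tool_pos: [0.5777, -0.223, 0.0106]
orientation: [-179.9, 0.1, -177.3]
force: [-12.2, 6.6, 32.3]
opening: 0.0375
```

```bash
python3 -m jog '0 0 0 0 0 -0.09 -1; 0 0 0 0 0 0 0.5; 0 0 0 0 0 0 0.5;0 0 0 0 0 0 0.5;0 0 0 0 0 0 0.5;0 0 0 0 0 -0.4 0.5;0 0 0 0 0 -0.9 0.5;0 0 0 0 0 -1 0.5'; python3 -m jog '0 0 0 0 0 -0.6 0.5; 0 0 0 0 0 0 0.5; 0 0 0 0 0 0 0.5'; python3 to.py .441 -.294 .12 -177.4
```

```text
clock: 42.15
tool_pos: [0.5772, -0.2228, 0.1039]
orientation: [-180.0, -0.0, -177.4]
force: [0.4, -0.2, -0.2]
opening: 0.0656
clock: 42.52
tool_pos: [0.5772, -0.2226, 0.1265]
orientation: [180.0, 0.0, -177.4]
force: [0.8, -0.2, 0.1]
opening: 0.0657
t 42.525 pos [ 0.5772 -0.2226  0.1265] rpy [ 1.7999e+02  2.0000e-02 -1.7743e+02] open 0.0657 F [ 0.8 -0.2  0.1]
turn units [ 0.  0. -0.] shift now [ 3.48 -1.63  0.16] shift after turn [ 3.48 -1.63  0.16]
```

```bash
python3 -m jog '0 0 0 0.3 -0.14 0 0.5;0 0 0 0.6 -0.28 0 0.5;0 0 0 0.6 -0.28 0 0.5;0 0 0 0.6 -0.28 0 0.5;0 0 0 0.6 -0.28 0 0.5;0 0 0 0.6 -0.28 0 0.5;0 0 0 0.18 -0.09 0 0.5;0 0 0 0 0 0 0.5';python3 -m jog '0 0 0 0 0 0 0.5;0 0 0 0 0 0 0.5';python3 to.py .441 -.294 -.003 -177.4
python3 - <<'E'
from h import *
from scipy.optimize import least_squares
p,P=cloud('wrist');b,_=cloud('scene')
cv2.imwrite('pics/w14.png',np.hstack([cv2.resize(p,(400,300)),cv2.resize(b[180:330,130:330],(400,300))])[:,:,::-1])
m=(np.hypot(P[...,0]-.441,P[...,1]+.294)<.03)&(P[...,2]>.028)&(P[...,2]<.06)
q=P[m];f=least_squares(lambda s:np.hypot(q[:,0]-s[0],q[:,1]-s[1])-.0185,[.441,-.294],loss='soft_l1',f_scale=.001);print(f.x,np.percentile(q[:,2],97))
E
```

```text
clock: 43.52
tool_pos: [0.4409, -0.2947, 0.1264]
orientation: [-180.0, 0.0, -177.5]
force: [0.8, 0.2, -0.2]
opening: 0.0657
clock: 43.78
tool_pos: [0.4418, -0.2939, 0.126]
orientation: [-180.0, -0.0, -177.4]
force: [-0.3, 0.7, -0.7]
opening: 0.0658
t 43.775 pos [ 0.4418 -0.2939  0.126 ] rpy [-1.8000e+02 -1.0000e-02 -1.7739e+02] open 0.0658 F [-0.3  0.7 -0.7]
turn units [-0. -0.  0.] shift now [ 0.02 -0.    3.22] shift after turn [ 0.02 -0.    3.22]
[ 0.44072136 -0.29576427] 0.051046580333716736
```

View pics/w14.png

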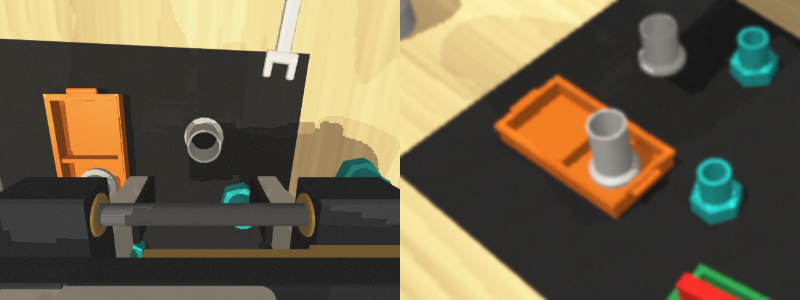

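The tall ferrule is in its bay. The short ferrule is centred at (204,140), and the turquoise one at (237,205) is clear to the side in y. Descending.

```bash
python3 -m jog '0 0 0 0.02 -0.04 0.4 0.5;0 0 0 0 0 0.8 0.5;0 0 0 0 0 0.8 0.5;0 0 0 0 0 0.7 0.5;0 0 0 0 0 0.42 0.5;0 0 0 0 0 0.1 0.5;0 0 0 0 0 0 -1; 0 0 0 0 0 0 -1'; python3 -m jog '0 0 0 0 0 0 -1;0 0 0 0 0 0 -1;0 0 0 0 0 0 -1; 0 0 0 0 0 0 -1';python3 -m jog '0 0 0 0 0 -0.3 -1;0 0 0 0 0 -0.6 -1;0 0 0 0 0 -0.8 -1;0 0 0 0 0 -0.8 -1;0 0 0 0 0 -0.4 -1;0 0 0 0 0 0 -1'; python3 to.py .5817 -.2995 .11 -177.4
```

```text
clock: 44.88
tool_pos: [0.4411, -0.2959, -0.002]
orientation: [-180.0, 0.1, -177.4]
force: [0.5, 0.6, 0.3]
opening: 0.0513
clock: 45.38
tool_pos: [0.4407, -0.2959, -0.0021]
orientation: [-180.0, 0.0, -177.4]
force: [-1.4, 2.2, 6.6]
opening: 0.0375
clock: 46.12
tool_pos: [0.4411, -0.2958, 0.1142]
orientation: [-180.0, 0.1, -177.4]
force: [-0.7, 0.1, -3.7]
opening: 0.0376
t 46.125 pos [ 0.4411 -0.2958  0.1142] rpy [-1.7997e+02  1.3000e-01 -1.7743e+02] open 0.0376 F [-0.7  0.1 -3.7]
turn units [-0.01  0.02 -0.  ] shift now [-3.51 -0.25  0.11] shift after turn [-3.51 -0.25  0.11]
```

```bash
python3 -m jog '0 0 0 -0.3 -0.02 0 -1;0 0 0 -0.6 -0.05 0 -1;0 0 0 -0.6 -0.05 0 -1;0 0 0 -0.6 -0.05 0 -1;0 0 0 -0.6 -0.05 0 -1;0 0 0 -0.6 -0.03 0 -1;0 0 0 -0.21 0 0 -1;0 0 0 0 0 0 -1';python3 -m jog '0 0 0 0 0 0.4 -1;0 0 0 0 0 0.7 -1;0 0 0 0 0 0.7 -1;0 0 0 0 0 0.4 -1;0 0 0 0 0 0 -1;0 0 0 0 0 0 -1';python3 to.py .5817 -.2995 .0029 -177.4
python3 - <<'E'
from h import *
a=vision.snapshot('wrist')[0]
cv2.imwrite('pics/w15.png',cv2.resize(a,(400,300))[:,:,::-1])
E
```

```text
clock: 47.12
tool_pos: [0.581, -0.2991, 0.1116]
orientation: [180.0, -0.1, -177.4]
force: [-0.3, -0.0, -2.4]
opening: 0.0376
clock: 47.88
tool_pos: [0.5818, -0.2998, 0.0263]
orientation: [-180.0, 0.1, -177.4]
force: [1.2, -0.8, -2.2]
opening: 0.0374
t 47.875 pos [ 0.5818 -0.2998  0.0263] rpy [-1.7996e+02  7.0000e-02 -1.7741e+02] open 0.0374 F [ 1.2 -0.8 -2.2]
turn units [-0.01  0.01 -0.  ] shift now [0.   0.01 0.59] shift after turn [0.   0.01 0.59]
```

View pics/w15.png

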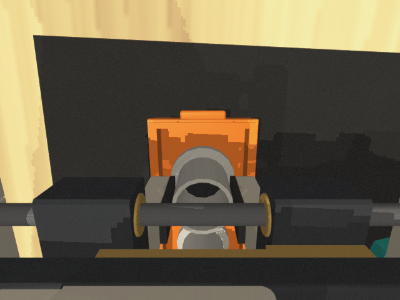

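The short ferrule is over the outer orange bay, and the tall one is visible behind it at (205,240). Setting it down.

```bash
python3 -m jog '0 0 0 0 0 0.25 -1;0 0 0 0 0 0.2 -1;0 0 0 0 0 0.1 -1;0 0 0 0 0 0 -1';python3 -m jog '0 0 0 0 0 0.05 -1;0 0 0 0 0 0.03 -1;0 0 0 0 0 0 -1'
```

```text
clock: 48.42
tool_pos: [0.5812, -0.2995, 0.0032]
orientation: [-180.0, -0.0, -177.4]
force: [0.8, -0.6, -2.5]
opening: 0.0373
clock: 48.8
tool_pos: [0.5814, -0.2996, 0.0029]
orientation: [-179.9, 0.0, -177.4]
force: [-7.6, 5.1, 19.7]
opening: 0.0374
```

```bash
python3 -m jog '0 0 0 0 0 -0.06 -1; 0 0 0 0 0 0 0.5; 0 0 0 0 0 0 0.5;0 0 0 0 0 0 0.5;0 0 0 0 0 0 0.5;0 0 0 0 0 -0.4 0.5;0 0 0 0 0 -0.9 0.5;0 0 0 0 0 -1 0.5'; python3 -m jog '0 0 0 0 0 -1 0.5; 0 0 0 0.5 0 -1 0.5; 0 0 0 1 0 -0.5 0.5; 0 0 0 1 0 0 0.5; 0 0 0 1 0 0 0.5; 0 0 0 0.5 0 0 0.5; 0 0 0 0 0 0 0.5;0 0 0 0 0 0 0.5'
cat > chk.py <<'E'
from h import *
from scipy.optimize import least_squares
T=dict(orange=(.580,-.261,2.6),blue=(.6035,.258,9),green=(.639,.0155,10))
for n in('top','scene'):
    p,P=cloud(n);cv2.imwrite(f'pics/{n}_end.png',p[:,:,::-1])
    for k,(t,by,r,h) in dict(short_ferrule=('orange',-.0385,.019,.055),tall_ferrule=('orange',.0385,.019,.073),short_coupling=('blue',-.0385,.016,.055),tall_coupling=('blue',.0385,.016,.073)).items():
        x,y,w=T[t];c,s=np.cos(np.radians(w)),np.sin(np.radians(w))
        a=(P[...,0]-x)*c+(P[...,1]-y)*s;b=-(P[...,0]-x)*s+(P[...,1]-y)*c
        m=(np.hypot(a,b-by)<.035)&(P[...,2]>.035);q=P[m];A,B=a[m],b[m]
        f=least_squares(lambda v:np.hypot(A-v[0],B-v[1])-r,[0,by],loss='soft_l1',f_scale=.001)
        print(n,k,'tray xy',np.round(f.x,3),'top z',np.round(np.percentile(q[:,2],97),3),'want',h)
    hsv=cv2.cvtColor(p,cv2.COLOR_RGB2HSV);H,S=hsv[...,0],hsv[...,1];x,y,w=T['green']
    for k,m in dict(red=(H<5)|(H>175),blue=(H>105)&(H<118)).items():
        m=m&(S>140)&(np.hypot(P[...,0]-x,P[...,1]-y)<.09)&(P[...,2]>.062)&(P[...,2]<.08)
        print(n,k,'lever',cv2.minAreaRect(P[m][:,:2].astype(np.float32)),np.round(np.percentile(P[m][:,2],[5,50,95]),3))
E
python3 chk.py
```

```text
clock: 49.8
tool_pos: [0.5811, -0.2995, 0.0963]
orientation: [-180.0, -0.0, -177.4]
force: [0.7, -0.0, 0.8]
opening: 0.0656
clock: 50.8
tool_pos: [0.4223, -0.3069, 0.1951]
orientation: [-180.0, 0.1, -177.4]
force: [0.6, -0.5, 0.4]
opening: 0.0655Traceback (most recent call last):
  File "chk.py", line 11, in <module>
    print(n,k,'tray xy',np.round(f.x,3),'top z',np.round(np.percentile(q[:,2],97),3),'want',h)
                                                         ~~~~~~~~~~~~~^^^^^^^^^^^
    return _quantile_unchecked(
        a, q, axis, out, overwrite_input, method, keepdims, weights)
    return _ureduce(a,
                    func=_quantile_ureduce_func,
    ...<5 lines>...
                    overwrite_input=overwrite_input,
                    method=method)
    r = func(a, **kwargs)
    result = _quantile(arr,
                       quantiles=q,
    ...<2 lines>...
                       out=out,
                       weights=wgt)
    slices_having_nans = np.isnan(arr[-1, ...])
                                  ~~~^^^^^^^^^
IndexError: index -1 is out of bounds for axis 0 with size 0
```

View pics/top_end.png

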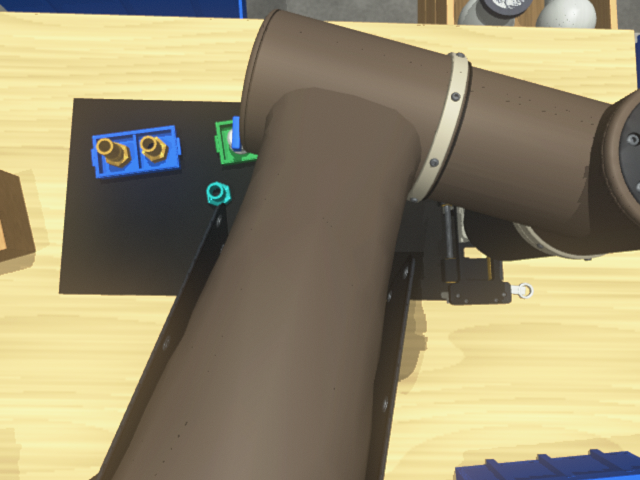

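The arm hides most of the top view, so I check from the scene camera.

```bash
sed -i "s/for n in('top','scene')/for n in('scene',)/" chk.py; python3 chk.py
```

```text
scene short_ferrule tray xy [ 0.001 -0.036] top z 0.057 want 0.055
scene tall_ferrule tray xy [0.001 0.04 ] top z 0.075 want 0.073
scene short_coupling tray xy [ 0.002 -0.036] top z 0.058 want 0.055
scene tall_coupling tray xy [0.002 0.039] top z 0.075 want 0.073
scene red lever ((0.6474720239639282, -0.021071765571832657), (0.017508909106254578, 0.06288903206586838), 10.01220989227295) [0.064 0.069 0.072]
scene blue lever ((0.6341072916984558, 0.05352747067809105), (0.016015004366636276, 0.06374942511320114), 89.26305389404297) [0.064 0.069 0.072]
```

View pics/scene_end.png

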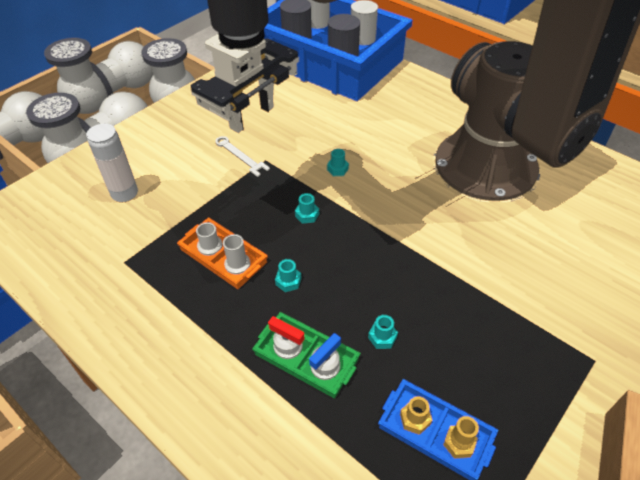

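All five fittings are upright in their bays: ferrules at (207,238) and (236,252), red valve at (286,335), couplings at (417,413) and (463,436). The heights match once the camera's 2 mm bias is taken off. The blue valve and the spanner have not moved. Handing in.

```bash
python3 -c "
from plant import ctrl
print(ctrl.close_job())"
```

```text
the job is handed in; nothing more can be done
None
```

All five fittings are put away and the job is handed in at about 51 s. Both ferrules are in the orange tray, both couplings in the blue tray, and the red valve is in the green tray's empty bay. Each was lowered until the force showed floor contact, then released.

**Last checks (scene camera):**
- **Ferrules and couplings:** each is within about 3 mm of its bay centre. Their tops read 2–3 mm above nominal, which is the camera's own bias (it reads the bench at +2 mm), so they are on the bay floors.
- **Red valve:** its lever is level and centred in the bay.
- **Blue valve and spanner:** the blue valve's lever measured within 1 mm of its start. The spanner looks unmoved in the picture; I did not measure it.
- **Turquoise look-alikes:** none were touched.

**What failed or disagreed:**
- **First two grasps:** both attempts on the red valve closed on nothing and left it undisturbed. The real fingertips sit about 29 mm above the reported TCP, which both cameras confirmed. I allowed for that from then on.
- **Top camera:** the arm blocked most of its view at the end, so the final check rests on the scene camera alone.

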